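# Build the drip coffee filter on a mug on the scale

## Task

Get the drip coffee set ready to be tared: stand the mug upright in the middle of the scale's black weighing plate, then build the steel drip filter on it from the bottom up, one part at a time - the wide dish in the mug's mouth, the brewing chamber in the dish's collar, the press right down inside the chamber, and last the lid over the chamber's rim. Every part must be seated level and let go, and the tin and the yoghurt pot must stay where they stand.

Things in the scene. Friction and masses are not known exactly. Their poses are not given: they have to be found in the camera images.
- scale_pan (a point): White kitchen scale, 134 x 106 x 32 mm, does not move, with a black weighing plate, 88 mm (x) by 96 mm (y). This point is the centre of the plate's top face, 32 mm above the worktop; x points away from the scale's display, z up.
- mug_c (a point): White spotted china mug, 0.3 kg, 93 mm tall, 92 mm across the mouth, 69 at the foot. Point: on the round body's axis, half-way up; z up; the handle stands out to -y, 82 mm from the axis. Wall 4 to 12 mm thick: pinch it from above, one finger inside the mouth, on the +y, +x or -x side, 41 mm from the axis, 15 mm below the rim. Clear mouth 70 mm.
- dish_c (a point): Wide flat steel dish, 26.5 mm tall: flange 105 mm across, its underside 8 mm and top 10.5 mm above the dish's underside; below it a tapered spigot (52 to 60 mm across) for the mug's mouth; on top a collar 61 mm across outside, 57 inside, 16 tall, to take it by. Point: on the axis, 18.5 mm above the underside, 8 below the collar's top; z up. Seated, the flange lies on the mug's rim.
- chamber_c (a point): Steel brewing chamber, open on top, 52 mm tall: foot tapering from 53 to 42 mm across, waist 53, top band 62 across outside, 58 inside, 18 tall, to take it by. Bore 49, inner floor 12 mm above its underside. Point: on the axis, mid-band, 43 mm above the underside, 9 below the rim; z up. Seated, the foot stands on the floor inside the dish's collar (level with the flange's top).
- press_knob (a point): Steel press, 62 mm tall: a perforated disc 45 mm across and 5 mm thick with a thin stem and at its top a round knob 16 mm across and 15 mm tall, to take it by. This point is the knob's middle, on the axis, 54 mm above the disc's underside; z up. Seated on the chamber's inner floor, the knob's top stands 22 mm above the chamber's rim.
- lid_knob (a point): Steel bell lid, 68 mm tall: a hollow dome 60 mm across and 38 mm tall, flaring to 82 mm at its lower edge, with a round black knob on top, on a short neck, 16 mm across and 18 mm tall, to take it by. This point is on the axis in the knob, 60 mm above the lower edge; z up. Seated, the flare rests on the chamber's rim, the lower edge about 8 mm below it, and the dome covers the press's knob.
- tin_c (a point): Bystander: round green unopened food tin, 76 mm across, 58 mm tall, loose. The point is its centre.
- pot_c (a point): Bystander: white and red yoghurt pot with a foil lid, 72 mm across, 71 mm tall, loose. The point is its centre.

How it is judged (in metres and radians):
On the way, in this order (a step that is already met when the one before it is completed fails the run):
1. the mug stands upright on the scale's weighing plate (horizontal distance between mug_c and scale_pan below 0.025 m and z of mug_c in the frame of scale_pan between 0.0415 and 0.0515 m and angle between mug_c's own z axis and vertical below 0.08 rad), for 0.2 s.
2. the dish lies level on the mug's rim, its spigot in the mouth (all of step 1 and horizontal distance between dish_c and mug_c below 0.012 m and z of dish_c in the frame of mug_c between 0.052 and 0.061 m and angle between dish_c's own z axis and vertical below 0.08 rad), for 0.2 s.
3. the chamber stands in the dish's collar (all of step 2 and horizontal distance between chamber_c and dish_c below 0.006 m and z of chamber_c in the frame of dish_c between 0.031 and 0.038 m and angle between chamber_c's own z axis and vertical below 0.1 rad), for 0.2 s.
4. the press lies at the bottom of the chamber (all of step 3 and horizontal distance between press_knob and chamber_c below 0.009 m and z of press_knob in the frame of chamber_c between 0.019 and 0.026 m and angle between press_knob's own z axis and vertical below 0.15 rad), for 0.2 s.
5. the lid sits level on the chamber's rim, over the press (all of step 4 and horizontal distance between lid_knob and chamber_c below 0.008 m and z of lid_knob in the frame of chamber_c between 0.057 and 0.065 m and angle between lid_knob's own z axis and vertical below 0.12 rad), for 0.2 s.
At the end, for the whole second after the job is handed in: Mug upright on the plate within 25 mm of its centre; dish on the mug's rim within 12 mm of its axis; chamber down in the collar within 6 mm; press down in the chamber; lid on its rim within 8 mm; heights within 3 to 5 mm of seated, all level within about 5 degrees (press and lid 7), at rest (all of step 5 and linear speed of each of mug, dish, chamber, press, lid below 0.02 m/s); the robot touches nothing.
It fails at once if the tin is pushed about (distance of tin_c from where it was at the start of the episode above 0.03 m).
It fails at once if the yoghurt pot is pushed about (distance of pot_c from where it was at the start of the episode above 0.03 m).
It also fails if it takes over 125 s, if anything falls off the work surface, if the arm or the gripper's body presses on something with over 40 N, if the wrist force passes 120 N, or if a joint passes its speed limit or range.

## Robot

A 6-joint arm with a two-finger parallel gripper is mounted at the origin on a cart in front of the work surface, level with it; the furniture and walls round the work are solid. World frame = base frame: x ahead of the robot, y to its left, z up, the work surface at z = 0. Lengths are in m, angles in degrees, forces in N, time in s.
With the tool pointing down it reaches from about 0.3 to 0.75 m from the base axis. Payload 8.5 kg.
Tool frame: the origin (TCP) lies between the finger pads; the fingertips stand 19 mm ahead of it and the grasp point (between the pads) is the TCP; z points along the fingers, y is the line along which they close (so a half turn about z gives the same grasp; the last joint's range is limited). The gripper opens to 85 mm and grips with 20 to 120 N. Pads are 22 mm wide; open, the fingers measure 114 mm over their backs; the gripper's body (76 mm by 85 mm) begins 54 mm behind the grasp point. The pads swing forward as they close: fully open they stand 13 mm farther back than shut.
Start: joints at [52.924, 21.807, 74.336, -0, 83.858, -12.336], TCP at [0.23, 0.5, 0.25] pointing down, gripper open.
Joint ranges: [-178.18, 178.18], [-50.72, 133.34], [12.68, 142.11], [-81.47, 261.47], [9.98, 163.14], [-165.26, 165.26]. Speed limits (degrees/s): [136.94, 136.94, 180, 180, 180, 180].

## Interface

Orientations are given as a 3x3 rotation matrix whose columns are the frame's x, y, z axes.
In Python, from rig import env, optics gives the robot as it stands.
- The arm moves only by the tool arm_command, never from a script. Its argument "commands" is one flat list of numbers, 7 for each row, row after row: the closure, from -1 (fully open) to 1 (shut), so that 0 is half open, then the shift along the tool's x, y, z as a fraction of full scale, then the turn, a rotation vector about the tool's x, y, z as a fraction of full scale. A call has 1 to 12 rows; each row is the pose to reach, as a shift and turn from the pose commanded when the call began, along the tool's axes at that moment; what a row does not reach only later rows make up. Full scale, the value 1, is 500 mm for a shift and 120 degrees for a turn. A row lasts 1/12 s, in which the tool goes at most 41.7 mm and 7.16 degrees, less where a joint would pass 70% of its speed; a pose out of reach is approached as far as the arm can. A call with a number of a shift or a turn outside -1 to 1 is refused whole. A call with a gripper value outside its range is refused whole. The fingers move at their own pace and stop on an object; "newtons" is the grip in N (left out, the last holds). Time passes only in rows, so rows that repeat a pose let the fingers close. It gives the time, the measured TCP pose, the force, the opening and the grip force at its end, in the units of the state.
- env.observe(): the state, without advancing time (a new reading comes with each control period).
- optics.get_image(name): name is "scene" or "side" or "wrist"; returns a dict with "image" (480x640x3 uint8, red, green, blue), "intrinsics" (3x3 intrinsics, pixels), "k1" (the pictures are not rectified: a ray, as slopes to the right and down, at radius r is drawn at 1 + k1 r^2 times it, then the intrinsics apply), "origin" and "orientation" of the camera in the world; the wrist camera has in their place "tool_from_camera" (4x4, takes a point from camera to tool coordinates, whose origin is the TCP and whose axes are the flange's). Camera axes: x right, y down, z forward; pixel columns grow to the right and rows downward; lengths in m; the calibration is good to about 2 mm. A picture is of the moment at which its call begins: read the wrist's pose just before it. There is no depth.
- env.close_job(): hands the job in; it is judged then, once.
The state is a dict: "time_s": time; "q": joint angles; "qvel": joint speeds; "joint_efforts": joint torques, N m; "position": TCP position; "tool_rot": TCP orientation; "ft_force": force on the tool from outside, world axes, zero at the start; "wrist_torque": the same for the moment, N m; "grip_width": finger opening in m; "gripper_force": force on a finger pad.
Only numpy, scipy, OpenCV 4.12 (cv2) and the standard library are available. Lean on these libraries where they do the work, as an engineer would, in place of code of your own. Each camera call takes 0.05 s, during which the arm holds its last target. There are 200 camera calls.

## Working session

There is one attempt and no reset: what is moved stays moved. The work goes in short steps, Python scripts to look and compute and a tool call to move; the robot and the scene stay as the last step left them, time stands still between calls to the robot, and variables do not carry over. Pictures are saved under pics/ and viewed, at most 14 in all, crops included, and the job is handed in when it is done.

Besides the shell and the picture viewer there is one more tool, called after "Request:" as a command line: name --argument value ..., lists and objects as JSON in quotes. arm_command: Moves the arm, as the interface text tells. Shift numbers are shares of 500 mm and turn numbers shares of 120 degrees, none past 1 either way. Its arguments: {"type":"object","properties":{"commands":{"type":"array","items":{"type":"number"}},"newtons":{"type":"number"}},"required":["commands"]}

```bash
ls; mkdir -p pics
cat > h.py <<'E'
import numpy as np, cv2, sys
sys.path.insert(0,'.')
from rig import env, optics
def snap(n,f):
    s=env.observe(); d=optics.get_image(n)
    cv2.imwrite(f'pics/{f}.png',d['image'][:,:,::-1])
    if n=='wrist':
        T=np.eye(4);T[:3,:3]=s['tool_rot'];T[:3,3]=s['position'];C=T@np.array(d['tool_from_camera'])
        o,R=C[:3,3],C[:3,:3]
    else: o,R=np.array(d['origin']),np.array(d['orientation'])
    np.savez(f'pics/{f}.npz',K=d['intrinsics'],k1=d['k1'],o=o,R=R)
    return s
def ray(f,u,v):
    c=np.load(f'pics/{f}.npz');K=c['K']
    a=cv2.undistortPoints(np.array([[[u,v]]],float),K,np.array([float(c['k1']),0,0,0]))[0,0]
    r=c['R']@np.array([a[0],a[1],1]);return c['o'],r/np.linalg.norm(r)
def atz(f,u,v,z):
    o,r=ray(f,u,v);return (o+r*(z-o[2])/r[2]).round(4)
def proj(f,p):
    c=np.load(f'pics/{f}.npz');q=c['R'].T@(np.array(p,float)-c['o'])
    return cv2.projectPoints(q[None],np.zeros(3),np.zeros(3),c['K'],np.array([float(c['k1']),0,0,0]))[0][0,0].round(1)
E
python3 - <<'E'
from h import *
for n in('scene','side','wrist'):
    s=snap(n,n+'0'); c=np.load(f'pics/{n}0.npz'); print(n,c['o'].round(3),c['R'].round(3).tolist(),c['K'][0,0],c['k1'])
print(s['position'],s['tool_rot'],s['grip_width'])
E
```

```text
pics
scene [-0.015 -0.664  0.65 ] [[0.746, -0.358, 0.561], [-0.665, -0.405, 0.627], [0.002, -0.841, -0.54]] 480.694849718694 0.00521351054866378
side [ 0.516 -0.872  0.527] [[0.998, -0.05, 0.038], [-0.057, -0.461, 0.886], [-0.027, -0.886, -0.463]] 510.74834599941653 -0.0612042888694071
wrist [0.166 0.528 0.374] [[0.42, 0.871, 0.255], [0.908, -0.402, -0.119], [-0.001, 0.281, -0.96]] 359.2088424788886 -0.06966594321525668
[0.23002126 0.49931794 0.24975644] [[-9.08229578e-01  4.18471412e-01 -8.43343910e-04]
 [ 4.18472148e-01  9.08228969e-01 -1.09547421e-03]
 [ 3.07524730e-04 -1.34785802e-03 -9.99999044e-01]] 0.08548307468453804
```

View pics/scene0.png

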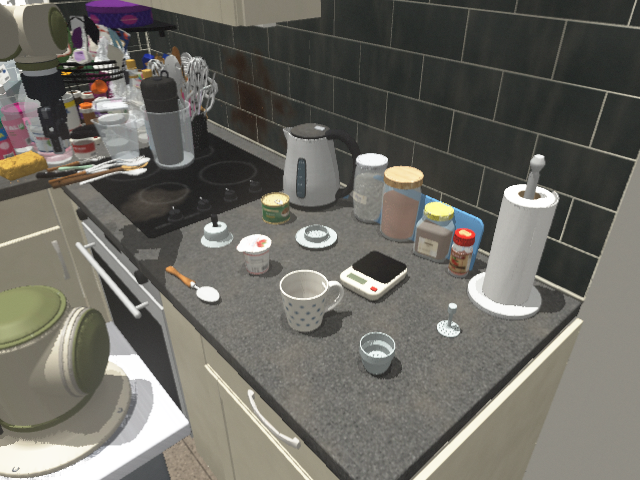

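View pics/side0.png

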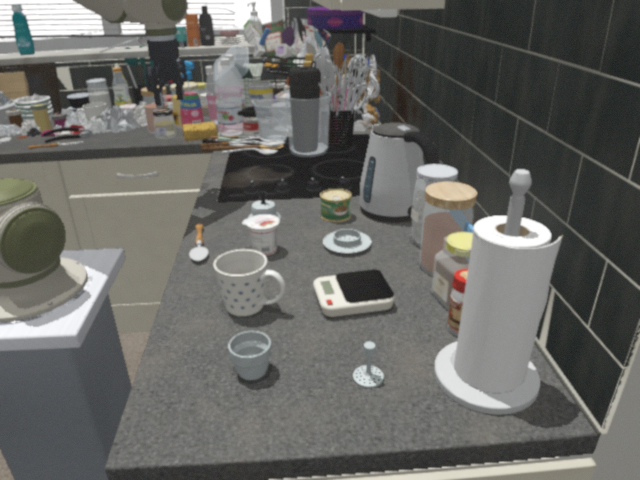

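Scene view: the mug rim is at about (305,282), the chamber at (377,345), the press knob at (452,308) and the dish at (316,236). The lid is at (216,232), the scale plate at (380,267), the tin at (276,207) and the pot at (257,254). I'll enlarge for exact pixels.

Run:
```python
import cv2
a=cv2.imread('pics/scene0.png')[190:385,195:470]; cv2.imwrite('pics/sc.png',cv2.resize(a,(792,562),interpolation=cv2.INTER_CUBIC))
a=cv2.imread('pics/side0.png')[185:395,180:410]; cv2.imwrite('pics/sd.png',cv2.resize(a,(657,600),interpolation=cv2.INTER_CUBIC))
```

```text
(no output)
```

View pics/sc.png

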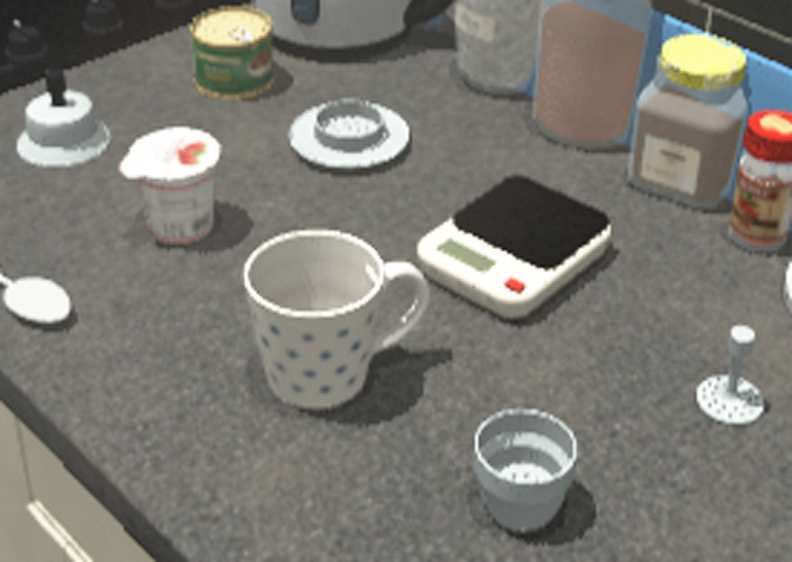

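View pics/sd.png

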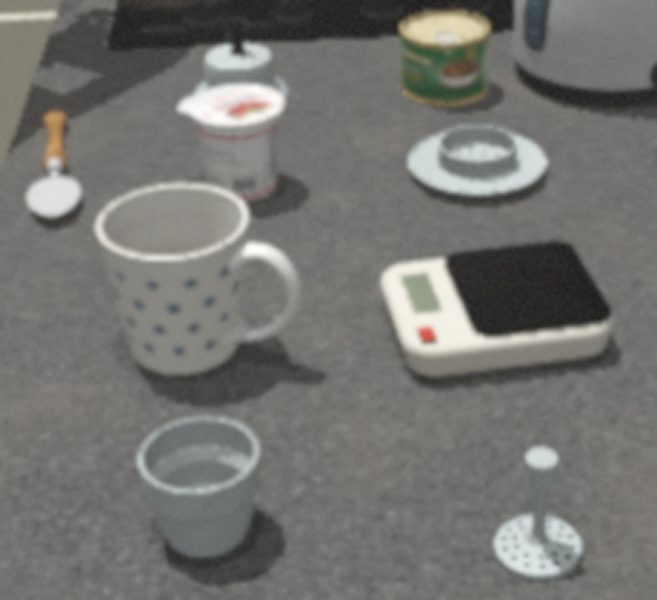

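```bash
cat > m.py <<'E'
from h import *
S=lambda u,v,z:atz('scene0',195+u/2.88,190+v/2.88,z)[:2]
D=lambda u,v,z:atz('side0',180+u/2.857,185+v/2.857,z)[:2]
for n,a,b,z in [('mug',(315,272),(173,221),.093),('handle',(427,297),(298,295),.055),('chamber',(526,447),(199,455),.052),('knob',(742,334),(541,456),.062),
 ('disc',(730,399),(538,545),.005),('dishcol',(351,119),(478,146),.0265),('lidknob',(56,73),(238,40),.068),('tin',(232,28),(445,28),.058),('pot',(182,156),(242,102),.071),
 ('c1',(518,176),(570,243),.032),('c2',(611,217),(610,322),.032),('c3',(548,271),(474,335),.032),('c4',(454,220),(447,254),.032)]:
    print(n,S(*a,z),D(*b,z))
E
python3 m.py
```

```text
mug [ 0.4349 -0.1015] [ 0.4344 -0.1043]
handle [ 0.5051 -0.1352] [ 0.5074 -0.1345]
chamber [ 0.4539 -0.2755] [ 0.4539 -0.2765]
knob [ 0.6263 -0.3054] [ 0.6251 -0.3052]
disc [ 0.6265 -0.3054] [ 0.6252 -0.3065]
dishcol [0.6489 0.1106] [0.6463 0.1044]
lidknob [0.4659 0.282 ] [0.4656 0.2345]
tin [0.6382 0.2646] [0.6385 0.2636]
pot [0.4687 0.1002] [0.4711 0.1078]
c1 [ 0.6861 -0.0514] [ 0.6871 -0.0531]
c2 [ 0.6983 -0.1378] [ 0.6941 -0.1475]
c3 [ 0.6118 -0.1514] [ 0.611  -0.1531]
c4 [ 0.6051 -0.0606] [ 0.605  -0.0587]
```

```bash
cat >> h.py <<'E'
from scipy.spatial.transform import Rotation as Ro
def mv(x,y,z,yaw,s=None):
    "yaw = world angle of tool y, deg; prints the row's six numbers"
    s=s or env.observe();R=np.array(s['tool_rot']);a=np.radians(yaw)
    ty=np.array([np.cos(a),np.sin(a),0]);tz=np.array([0,0,-1.]);T=np.c_[np.cross(ty,tz),ty,tz]
    d=R.T@(np.array([x,y,z])-s['position'])/.5;w=np.degrees(Ro.from_matrix(R.T@T).as_rotvec())/120
    print('shift',d.round(4),'turn',w.round(4),'t',s['time_s'])
E
python3 - <<'E'
from h import *
mv(.3975,-.086,.22,-25)
print(atz('scene0',195+63/2.88,190+140/2.88,0))
E
```

```text
shift [-0.7941 -0.9231  0.0605] turn [-5.000e-04  3.000e-04  7.522e-01] t 0.15
[0.4647 0.2842 0.    ]
```

Request:
arm_command --commands '[0,-0.794,-0.923,0.06,0,0,0.752,0,-0.794,-0.923,0.06,0,0,0.752,0,-0.794,-0.923,0.06,0,0,0.752,0,-0.794,-0.923,0.06,0,0,0.752,0,-0.794,-0.923,0.06,0,0,0.752,0,-0.794,-0.923,0.06,0,0,0.752,0,-0.794,-0.923,0.06,0,0,0.752,0,-0.794,-0.923,0.06,0,0,0.752,0,-0.794,-0.923,0.06,0,0,0.752,0,-0.794,-0.923,0.06,0,0,0.752,0,-0.794,-0.923,0.06,0,0,0.752,0,-0.794,-0.923,0.06,0,0,0.752]' --newtons 40

```text
time_s: 1.15
position: [0.3674, 0.0173, 0.2257]
tool_rot: [[0.359, 0.933, 0.0], [0.933, -0.359, -0.0], [0.0, 0.0, -1.0]]
ft_force: [1.5, 1.1, 0.1]
grip_width: 0.0429
gripper_force: 0.0
```

```bash
python3 -c "
from h import *
mv(.3975,-.086,.22,-25)"
```

```text
shift [-0.1712  0.1304  0.0115] turn [ 0.0002 -0.0001  0.0329] t 1.15
```

Request:
arm_command --commands '[0,-0.171,0.13,0.011,0,0,0.033,0,-0.171,0.13,0.011,0,0,0.033,0,-0.171,0.13,0.011,0,0,0.033,0,-0.171,0.13,0.011,0,0,0.033,0,-0.171,0.13,0.011,0,0,0.033]'

```text
time_s: 1.57
position: [0.398, -0.0844, 0.2198]
tool_rot: [[0.419, 0.908, -0.001], [0.908, -0.419, 0.001], [0.0, -0.001, -1.0]]
ft_force: [0.3, 0.8, -0.1]
grip_width: 0.0424
gripper_force: 0.0
```

```bash
python3 -c "
from h import *
s=snap('wrist','w1')
mv(.3975,-.086,.22,-25)"
```

```text
shift [-0.005   0.0017 -0.0001] turn [-0.0005 -0.0001  0.0026] t 1.6167
```

View pics/w1.png

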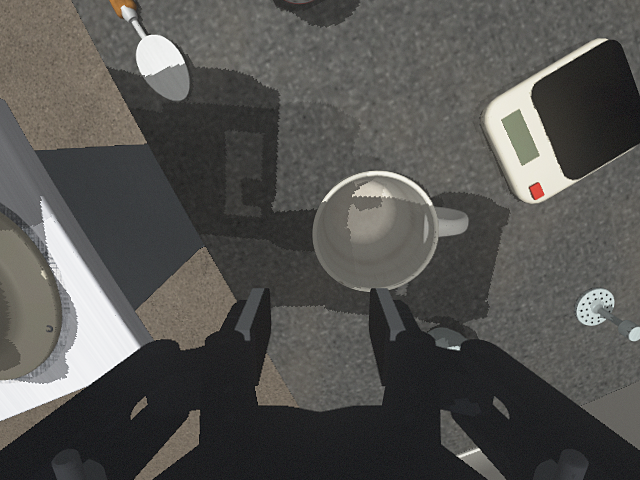

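The wrist view shows the mug rim centred at (376,231) with the handle at (468,221), and the press disc at (596,307).

```bash
python3 -c "
from h import *
c=atz('w1',376,231,.093);print(c,atz('w1',439,223,.093),atz('w1',468,221,.055),atz('w1',596,307,.005))
h=atz('w1',468,221,.055)[:2]-c[:2];print(np.degrees(np.arctan2(h[1],h[0])),np.linalg.norm(h))
mv(.3975,-.0865,.078,-25)"
```

```text
[ 0.4377 -0.0978  0.093 ] [ 0.4816 -0.1115  0.093 ] [ 0.5125 -0.134   0.055 ] [ 0.6294 -0.3065  0.005 ]
-25.824996151938947 0.08309921780618634
shift [-0.006   0.0024  0.2839] turn [-0.0005 -0.0001  0.0026] t 1.6167
```

Request:
arm_command --commands '[0,0.003,0.001,0.06,0,0,0,0,0.003,0.001,0.13,0,0,0,0,0.003,0.001,0.19,0,0,0,0,0.003,0.001,0.24,0,0,0,0,0.003,0.001,0.284,0,0,0,0,0.003,0.001,0.284,0,0,0,1,0.003,0.001,0.284,0,0,0,1,0.003,0.001,0.284,0,0,0,1,0.003,0.001,0.284,0,0,0,1,0.003,0.001,0.284,0,0,0,1,0.003,0.001,0.284,0,0,0,1,0.003,0.001,0.284,0,0,0]' --newtons 50

```text
time_s: 2.62
position: [0.4009, -0.0832, 0.081]
tool_rot: [[0.417, 0.909, 0.007], [0.909, -0.417, -0.004], [-0.001, 0.008, -1.0]]
ft_force: [-4.3, 0.4, 20.3]
grip_width: 0.0082
gripper_force: 48.9
```

```bash
python3 -c "
from h import *
s=snap('wrist','w2')
print(s['position'],s['grip_width'],s['gripper_force'])
mv(.613,-.084,.22,-25)"
```

```text
[ 0.40085121 -0.0831912   0.080998  ] 0.008199992332735691 48.85233385954052
shift [ 0.1751  0.3885 -0.2751] turn [0.0037 0.0003 0.0031] t 2.6667
```

Request:
arm_command --commands '[1,0,0,-0.02,0,0,0,1,0,0,-0.05,0,0,0,1,0,0,-0.08,0,0,0,1,0,0,-0.12,0,0,0,1,0,0,-0.16,0,0,0,1,0.04,0.08,-0.16,0,0,0,1,0.07,0.16,-0.16,0,0,0,1,0.1,0.24,-0.16,0,0,0,1,0.14,0.32,-0.16,0,0,0,1,0.16,0.36,-0.16,0,0,0,1,0.175,0.388,-0.16,0,0,0,1,0.175,0.388,-0.16,0,0,0]'

```text
time_s: 3.67
position: [0.6144, -0.0833, 0.1586]
tool_rot: [[0.416, 0.909, 0.002], [0.909, -0.416, -0.0], [0.001, 0.002, -1.0]]
ft_force: [-1.1, 0.9, -3.1]
grip_width: 0.0062
gripper_force: 52.2
```

```bash
python3 -c "
from h import *
s=snap('side','s1');s=snap('scene','sc1');s=snap('wrist','w3')
print(s['position'],s['ft_force'],s['grip_width'],s['tool_rot'])
a=cv2.imread('pics/s1.png')[170:350,200:440];b=cv2.imread('pics/w3.png')
cv2.imwrite('pics/m1.png',np.hstack([cv2.resize(a,(400,300)),cv2.resize(b,(400,300))]))
"
```

```text
[ 0.61158066 -0.08337304  0.158523  ] [ 0.90997171  0.5268486  -3.28343079] 0.005927673018003768 [[ 4.16418865e-01  9.09172651e-01 -6.47341366e-04]
 [ 9.09172867e-01 -4.16418879e-01  1.19578189e-04]
 [-1.60847947e-04 -6.38339819e-04 -9.99999783e-01]]
```

View pics/m1.png

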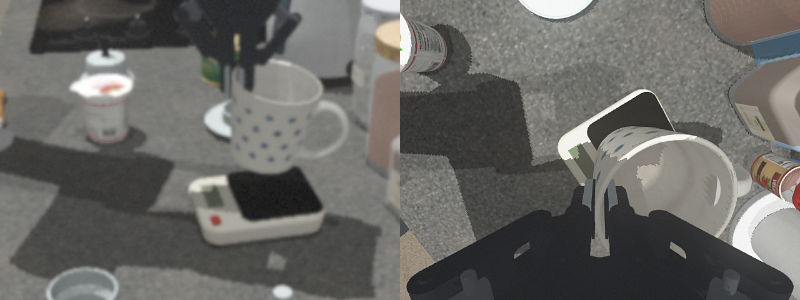

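```bash
python3 -c "
from h import *
a=cv2.imread('pics/s1.png')[190:320,290:420];b=cv2.imread('pics/sc1.png')[190:320,320:450]
cv2.imwrite('pics/m2.png',np.hstack([cv2.resize(a,(400,400)),cv2.resize(b,(400,400))]))
"
```

```text
(no output)
```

View pics/m2.png

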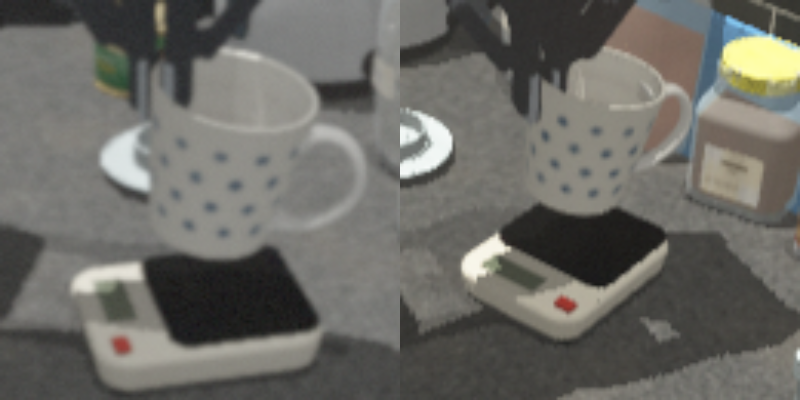

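Both views show the mug leaning about 8° with the handle side low, because the pads align to the tapered wall. I'll tilt the tool to level it, then lower.

Request:
arm_command --commands '[1,0,0,0,-0.04,0,0,1,0,0,0,-0.065,0,0,1,0,0,0.03,-0.065,0,0,1,0,0,0.06,-0.065,0,0,1,0,0,0.075,-0.065,0,0,1,0,0,0.08,-0.065,0,0,1,0,0,0.085,-0.065,0,0,1,0,0,0.09,-0.065,0,0,1,0,0,0.092,-0.065,0,0,1,0,0,0.092,-0.065,0,0]'

```text
time_s: 4.65
position: [0.6122, -0.0839, 0.1128]
tool_rot: [[0.417, 0.9, 0.124], [0.909, -0.413, -0.057], [0.0, 0.137, -0.991]]
ft_force: [0.6, 0.2, -1.6]
grip_width: 0.0058
gripper_force: 52.9
```

```bash
python3 -c "
from h import *
s=snap('side','s2');s=snap('scene','sc2')
print(s['position'],s['ft_force'],s['wrist_torque'],s['grip_width'])
a=cv2.imread('pics/s2.png')[190:320,290:420];b=cv2.imread('pics/sc2.png')[190:320,320:450]
cv2.imwrite('pics/m3.png',np.hstack([cv2.resize(a,(400,400)),cv2.resize(b,(400,400))]))
"
```

```text
[ 0.61219822 -0.08386876  0.11282076] [-0.89873908  1.02658855 -1.43656212] [ 0.06019989  0.32640419 -0.0006865 ] 0.006086445935680374
```

View pics/m3.png

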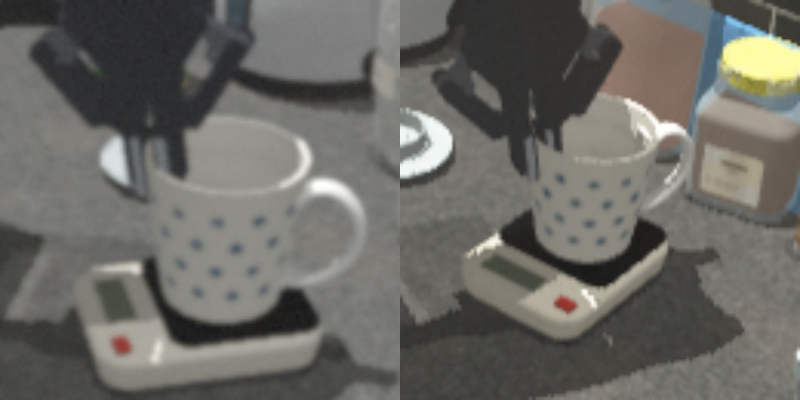

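The mug is upright and almost on the plate. I'll lower it the last few mm, release and rise.

Request:
arm_command --commands '[1,0,-0.001,0.004,0,0,0,1,0,-0.001,0.008,0,0,0,1,0,-0.001,0.008,0,0,0,0.3,0,-0.001,0.008,0,0,0,0.3,0,-0.001,0.008,0,0,0,0.3,0,-0.001,0.008,0,0,0,0.3,0,-0.001,0.008,0,0,0,0.3,0,0.004,-0.03,0,0,0,0.3,0,0.011,-0.08,0,0,0,0.3,0,0.02,-0.15,0.02,0,0,0.3,0,0.034,-0.25,0.065,0,0,0.3,0,0.034,-0.25,0.065,0,0]'

```text
time_s: 5.75
position: [0.6132, -0.0844, 0.2426]
tool_rot: [[0.417, 0.909, 0.003], [0.909, -0.417, -0.0], [0.001, 0.002, -1.0]]
ft_force: [0.1, 0.9, 0.8]
grip_width: 0.0297
gripper_force: 0.0
```

```bash
python3 -c "
from h import *
s=snap('scene','sc3');s=snap('side','s3');s=snap('wrist','w4')
print(s['position'],s['ft_force'],s['grip_width'],s['q'])
a=cv2.imread('pics/s3.png')[190:320,290:420];b=cv2.imread('pics/w4.png');
cv2.imwrite('pics/m4.png',np.hstack([cv2.resize(a,(300,300)),cv2.resize(b,(500,375))[:300]]))
mv(.6485,.1085,.16,10)
mv(.6485,.1085,.16,100)
"
```

```text
[ 0.61339837 -0.08441062  0.24148751] [-0.05937052 -0.24141749  0.24305185] 0.02934114712323111 [-1.87755274e+01  2.90634560e+01  6.36657762e+01  2.48976066e-03
  8.69063249e+01  5.88189126e+00]
shift [ 0.38   -0.0955  0.1578] turn [ 1.200e-03  2.000e-04 -2.888e-01] t 5.9
shift [ 0.38   -0.0955  0.1578] turn [ 8.0000e-04  1.2000e-03 -1.0388e+00] t 5.9
```

View pics/m4.png

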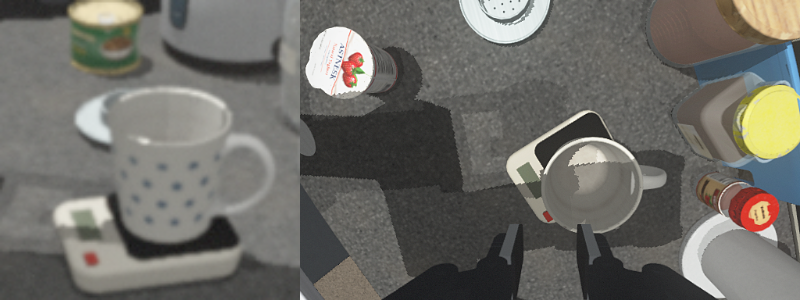

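```bash
python3 -c "
from h import *
print(atz('w4',372.5,237,.125))
mv(.58,.10,.27,-25)
"
```

```text
[ 0.6497 -0.098   0.125 ]
shift [ 0.3074 -0.2124 -0.0625] turn [ 0.0012 -0.0001  0.0029] t 5.9
```

Request:
arm_command --commands '[-1,0.307,-0.212,-0.063,0,0,0,-1,0.307,-0.212,-0.063,0,0,0,-1,0.307,-0.212,-0.063,0,0,0,-1,0.307,-0.212,-0.063,0,0,0,-1,0.307,-0.212,-0.063,0,0,0,-1,0.307,-0.212,-0.063,0,0,0,-1,0.307,-0.212,-0.063,0,0,0,-1,0.307,-0.212,-0.063,0,0,0]'

```text
time_s: 6.57
position: [0.5794, 0.0994, 0.2685]
tool_rot: [[0.417, 0.909, -0.002], [0.909, -0.417, -0.0], [-0.001, -0.002, -1.0]]
ft_force: [0.4, -0.1, -0.2]
grip_width: 0.0854
gripper_force: 0.0
```

```bash
python3 -c "
from h import *
s=snap('wrist','w5')
print(s['position'],s['grip_width'])
b=cv2.imread('pics/w5.png');cv2.imwrite('pics/m5.png',cv2.resize(b,(800,600)))
"
```

```text
[0.57939228 0.09935627 0.26849456] 0.08541304578169479
```

View pics/m5.png

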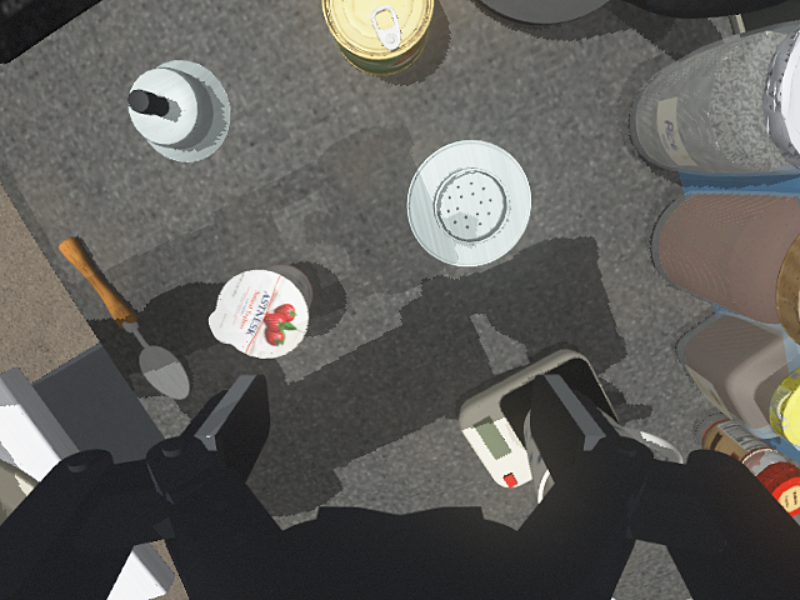

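The dish collar is centred at (471,205) and its flange at (469,203). The lid knob is at (139,101) and its flare is centred near (183,111), in the 800-px view.

```bash
python3 -c "
from h import *
f=lambda u,v,z:print(atz('w5',u*.8,v*.8,z))
f(469,203,.0105);f(471,205,.0265);f(139,101,.068);f(183,111,.001);f(262,313,.071);f(380,15,.058)
mv(.650,.110,.026,-25)
"
```

```text
[0.6512 0.1145 0.0105]
[0.6503 0.1144 0.0265]
[0.4664 0.2828 0.068 ]
[0.4668 0.2834 0.001 ]
[0.4714 0.1123 0.071 ]
[0.6403 0.2611 0.058 ]
shift [0.0795 0.1195 0.485 ] turn [-0.0008  0.0005  0.0024] t 6.6167
```

Request:
arm_command --commands '[-1,0.085,0.117,0.08,0,0,0,-1,0.085,0.117,0.16,0,0,0,-1,0.085,0.117,0.24,0,0,0,-1,0.085,0.117,0.31,0,0,0,-1,0.085,0.117,0.37,0,0,0,-1,0.085,0.117,0.42,0,0,0,-1,0.085,0.117,0.46,0,0,0,-1,0.085,0.117,0.482,0,0,0,1,0.085,0.117,0.482,0,0,0,1,0.085,0.117,0.482,0,0,0,1,0.085,0.117,0.482,0,0,0,1,0.085,0.117,0.482,0,0,0]' --newtons 30

```text
time_s: 7.62
position: [0.6513, 0.114, 0.0306]
tool_rot: [[0.417, 0.909, 0.003], [0.909, -0.417, -0.0], [0.001, 0.003, -1.0]]
ft_force: [-0.2, 0.4, -0.5]
grip_width: 0.06
gripper_force: 32.5
```

```bash
python3 -c "
from h import *
s=snap('wrist','w6')
print(s['position'],s['grip_width'],s['gripper_force'],s['ft_force'],s['wrist_torque'])
"
```

```text
[0.65126661 0.11401934 0.03062864] 0.06002857867618324 32.45066938921809 [-0.17185295  0.38286622 -0.4892261 ] [-0.06920138  0.02765123 -0.03420314]
```

Request:
arm_command --commands '[1,0,0,-0.03,0,0,0,1,0,0,-0.09,0,0,0,1,0,0,-0.16,0,0,0,1,0,0,-0.23,0,0,0,1,-0.05,0.02,-0.3,0,0,0,1,-0.11,0.05,-0.32,0,0,0,1,-0.18,0.08,-0.32,0,0,0,1,-0.25,0.11,-0.32,0,0,0,1,-0.31,0.14,-0.32,0,0,0,1,-0.36,0.16,-0.32,0,0,0,1,-0.391,0.175,-0.32,0,0,0,1,-0.391,0.175,-0.32,0,0,0]'

```text
time_s: 8.67
position: [0.6483, -0.1037, 0.1895]
tool_rot: [[0.421, 0.907, 0.001], [0.907, -0.421, -0.001], [-0.001, 0.002, -1.0]]
ft_force: [0.1, 0.5, -0.8]
grip_width: 0.0602
gripper_force: 32.8
```

```bash
python3 -c "
from h import *
s=snap('side','s4');s=snap('scene','sc4');s=snap('wrist','w7')
print(s['position'],s['grip_width'],s['gripper_force'],s['ft_force'],s['wrist_torque'])
a=cv2.imread('pics/s4.png')[160:310,280:430];b=cv2.imread('pics/sc4.png')[160:310,310:460];
cv2.imwrite('pics/m6.png',np.hstack([cv2.resize(a,(400,400)),cv2.resize(b,(400,400))]))
mv(.649,-.1,.149,-25)
"
```

```text
[ 0.64841659 -0.10006921  0.18944076] 0.060010402344161114 32.773645520210266 [-0.67192239  0.44138934 -0.50974908] [0.03054883 0.02649518 0.00978062]
shift [-0.0009  0.0016  0.0808] turn [ 0.0003 -0.0002  0.0031] t 8.8167
```

View pics/m6.png

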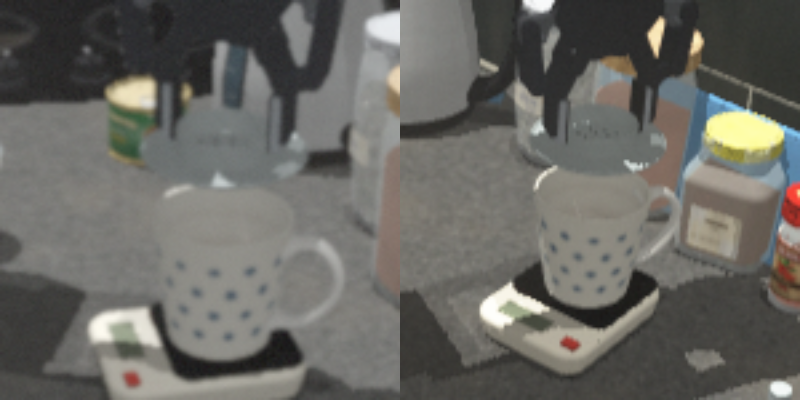

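The dish hangs level, centred over the mug mouth. Lowering, releasing and rising.

Request:
arm_command --commands '[1,0,0.001,0.03,0,0,0,1,0,0.001,0.055,0,0,0,1,0,0.001,0.07,0,0,0,1,0,0.001,0.077,0,0,0,1,0,0.001,0.082,0,0,0,1,0,0.001,0.084,0,0,0,-1,0,0.001,0.084,0,0,0,-1,0,0.001,0.084,0,0,0,-1,0,0.001,0.084,0,0,0,-1,0,0.001,0.06,0,0,0,-1,0,0.001,0,0,0,0,-1,0,0.001,-0.08,0,0,0]'

```text
time_s: 9.82
position: [0.648, -0.1, 0.2274]
tool_rot: [[0.417, 0.909, -0.006], [0.909, -0.417, 0.002], [-0.001, -0.006, -1.0]]
ft_force: [1.0, -0.1, 1.5]
grip_width: 0.0858
gripper_force: 0.0
```

```bash
python3 -c "
from h import *
s=env.observe()
print(s['position'],s['grip_width'],s['gripper_force'],s['ft_force'],s['q'])
mv(.52,-.29,.27,-25)
mv(.50,-.34,.27,-25)
"
```

```text
[ 0.64797523 -0.09997482  0.22742458] 0.08577744465291331 0.0 [ 1.04128284 -0.11027834  1.45703081] [-1.90943752e+01  3.37072468e+01  5.76013277e+01 -1.28097367e-03
  8.90256369e+01  5.56191320e+00]
shift [-0.4522 -0.0746 -0.0845] turn [-0.0028  0.0003  0.0029] t 9.8167
shift [-0.5598 -0.0692 -0.0844] turn [-0.0028  0.0003  0.0029] t 9.8167
```

Request:
arm_command --commands '[-1,-0.56,-0.07,-0.085,0,0,0,-1,-0.56,-0.07,-0.085,0,0,0,-1,-0.56,-0.07,-0.085,0,0,0,-1,-0.56,-0.07,-0.085,0,0,0,-1,-0.56,-0.07,-0.085,0,0,0,-1,-0.56,-0.07,-0.085,0,0,0,-1,-0.56,-0.07,-0.085,0,0,0,-1,-0.56,-0.07,-0.085,0,0,0,-1,-0.56,-0.07,-0.085,0,0,0]'

```text
time_s: 10.57
position: [0.4994, -0.3417, 0.2719]
tool_rot: [[0.42, 0.908, 0.001], [0.908, -0.42, -0.001], [-0.0, 0.001, -1.0]]
ft_force: [0.1, -0.5, -0.4]
grip_width: 0.0854
gripper_force: 0.0
```

```bash
python3 -c "
from h import *
s=snap('wrist','w8')
print(s['position'],s['grip_width'],s['q'])
b=cv2.imread('pics/w8.png');cv2.imwrite('pics/m7.png',cv2.resize(b,(800,600)))
"
```

```text
[ 0.49944621 -0.34165039  0.27190526] 0.08543908776581975 [-4.55740475e+01  2.67221933e+01  6.26957662e+01  7.58114727e-03
  9.05210007e+01 -2.07467160e+01]
```

View pics/m7.png

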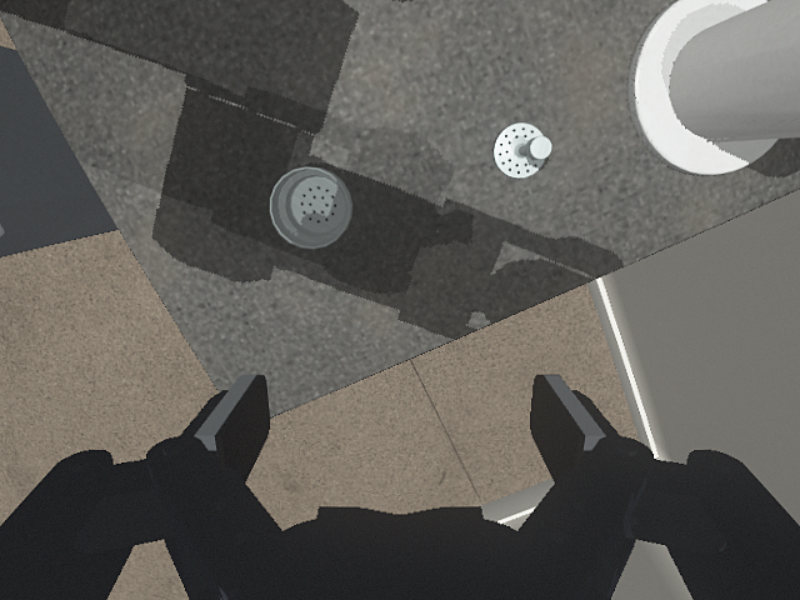

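The chamber rim is centred at (311,208), the press knob top at (540,148) and its disc at (521,151), in the 800-px view.

```bash
python3 -c "
from h import *
f=lambda u,v,z:print(atz('w8',u*.8,v*.8,z))
f(311,208,.052);f(540,148,.062);f(521,151,.005)
mv(.454,-.2755,.053,-25);mv(.454,-.2755,.043,-25)
"
```

```text
[ 0.458  -0.2749  0.052 ]
[ 0.6282 -0.3059  0.062 ]
[ 0.6294 -0.3064  0.005 ]
shift [ 0.0791 -0.1383  0.4372] turn [ 0.0002 -0.0001  0.0024] t 10.6167
shift [ 0.0791 -0.1383  0.4572] turn [ 0.0002 -0.0001  0.0024] t 10.6167
```

Request:
arm_command --commands '[-1,0.081,-0.135,0.07,0,0,0,-1,0.081,-0.135,0.14,0,0,0,-1,0.081,-0.135,0.21,0,0,0,-1,0.081,-0.135,0.28,0,0,0,-1,0.081,-0.135,0.34,0,0,0,-1,0.081,-0.135,0.4,0,0,0,-1,0.081,-0.135,0.43,0,0,0,-1,0.081,-0.135,0.452,0,0,0,1,0.081,-0.135,0.452,0,0,0,1,0.081,-0.135,0.452,0,0,0,1,0.081,-0.135,0.452,0,0,0,1,0.081,-0.135,0.452,0,0,0]' --newtons 40

```text
time_s: 11.62
position: [0.4565, -0.275, 0.0464]
tool_rot: [[0.416, 0.909, 0.001], [0.909, -0.416, -0.001], [-0.001, 0.002, -1.0]]
ft_force: [0.2, -0.6, -1.2]
grip_width: 0.0612
gripper_force: 43.6
```

```bash
python3 -c "
from h import *
s=snap('wrist','w9')
print(s['position'],s['grip_width'],s['gripper_force'],s['ft_force'])
mv(.648,-.1,.235,-25)
"
```

```text
[ 0.45650817 -0.27499825  0.04639388] 0.06124586565253 43.562504767323844 [ 0.20852284 -0.64938548 -1.22515841]
shift [ 0.4777  0.2032 -0.3774] turn [0.0008 0.0002 0.0032] t 11.6667
```

Request:
arm_command --commands '[1,0,0,-0.04,0,0,0,1,0,0,-0.1,0,0,0,1,0,0,-0.17,0,0,0,1,0,0,-0.24,0,0,0,1,0,0,-0.31,0,0,0,1,0.06,0.025,-0.37,0,0,0,1,0.13,0.055,-0.377,0,0,0,1,0.2,0.085,-0.377,0,0,0,1,0.27,0.115,-0.377,0,0,0,1,0.34,0.145,-0.377,0,0,0,1,0.41,0.175,-0.377,0,0,0,1,0.45,0.19,-0.377,0,0,0]'

```text
time_s: 12.67
position: [0.638, -0.1071, 0.2341]
tool_rot: [[0.415, 0.91, 0.001], [0.91, -0.415, 0.0], [0.001, 0.001, -1.0]]
ft_force: [-0.5, -0.9, 0.1]
grip_width: 0.0616
gripper_force: 44.2
```

Request:
arm_command --commands '[1,0.028,0.013,0,0,0,0,1,0.028,0.013,0,0,0,0,1,0.028,0.013,0,0,0,0]'

```text
time_s: 12.92
position: [0.6478, -0.0997, 0.2339]
tool_rot: [[0.416, 0.909, -0.0], [0.909, -0.416, -0.0], [-0.0, -0.0, -1.0]]
ft_force: [-0.5, -0.6, -0.2]
grip_width: 0.0616
gripper_force: 44.2
```

```bash
python3 -c "
from h import *
s=snap('side','s5');s=snap('scene','sc5')
print(s['position'],s['grip_width'],s['gripper_force'],s['ft_force'],s['q'])
a=cv2.imread('pics/s5.png')[160:280,290:410];b=cv2.imread('pics/sc5.png')[150:270,320:440];
cv2.imwrite('pics/m8.png',np.hstack([cv2.resize(a,(400,400)),cv2.resize(b,(400,400))]))
mv(.648,-.1,.174,-25)
"
```

```text
[ 0.64742816 -0.10033299  0.23401642] 0.061512612717910656 44.220030884753214 [-0.33647005 -0.75773996 -2.03668603] [-1.91348186e+01  3.32938262e+01  5.72831785e+01 -1.62786590e-02
  8.94303699e+01  5.49996274e+00]
shift [0.002  0.0008 0.1203] turn [-0.      0.0001  0.0027] t 13.0167
```

View pics/m8.png

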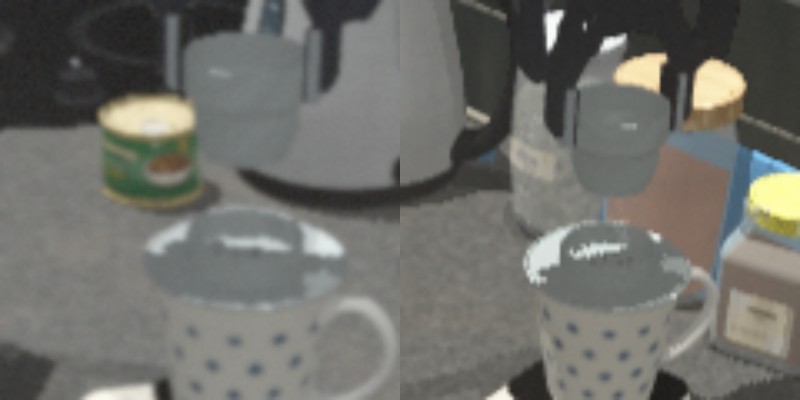

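```bash
python3 -c "
from h import *
for n,p in [('rim',(.6474,-.1003,.2396)),('band bottom',(.6474,-.1003,.2216)),('collar top',(.648,-.1,.1435)),('flange',(.648,-.1,.1275))]:
  a=(proj('s5',p)-[290,160])*10/3;b=(proj('sc5',p)-[320,150])*10/3;print(n,a,b+[400,0])
p=np.array(proj('sc5',(.648,-.1,.1275)));
for d in [(.01,0,0),(0,.01,0)]: print((np.array(proj('sc5',np.add((.648,-.1,.1275),d)))-p)*10/3,(np.array(proj('s5',np.add((.648,-.1,.1275),d)))-proj('s5',(.648,-.1,.1275)))*10/3)
"
```

```text
rim [251.33333333  51.        ] [618.66666667 103.66666667]
band bottom [250.33333333  86.        ] [616.33333333 131.33333333]
collar top [247.66666667 229.33333333] [608.         243.33333333]
flange [247.         257.33333333] [606.33333333 265.33333333]
[10.66666667 -5.33333333] [19. -1.]
[-11.66666667  -6.        ] [-3.33333333 -8.66666667]
```

Predicted and observed pixels agree within 1–2 mm, so the chamber is aligned. Inserting, releasing and rising.

Request:
arm_command --commands '[1,0.002,0.001,0.03,0,0,0,1,0.002,0.001,0.06,0,0,0,1,0.002,0.001,0.08,0,0,0,1,0.002,0.001,0.1,0,0,0,1,0.002,0.001,0.112,0,0,0,1,0.002,0.001,0.119,0,0,0,1,0.002,0.001,0.122,0,0,0,1,0.002,0.001,0.122,0,0,0]'

```text
time_s: 13.68
position: [0.6488, -0.0996, 0.1734]
tool_rot: [[0.417, 0.909, 0.001], [0.909, -0.417, -0.0], [0.0, 0.001, -1.0]]
ft_force: [-0.2, 0.2, -1.4]
grip_width: 0.0609
gripper_force: 44.2
```

Request:
arm_command --commands '[1,0,0,0.003,0,0,0,1,0,0,0.004,0,0,0,1,0,0,0.004,0,0,0,-1,0,0,0.004,0,0,0,-1,0,0,0.004,0,0,0,-1,0,0,0.004,0,0,0,-1,0,0,-0.02,0,0,0,-1,0,0,-0.08,0,0,0,-1,0,0,-0.14,0,0,0,-1,0,0,-0.16,0,0,0,-1,0,0,-0.16,0,0,0]'

```text
time_s: 14.6
position: [0.6495, -0.0997, 0.2559]
tool_rot: [[0.417, 0.909, 0.006], [0.909, -0.417, -0.002], [0.001, 0.006, -1.0]]
ft_force: [-0.6, -0.0, 0.3]
grip_width: 0.0851
gripper_force: 0.0
```

```bash
python3 -c "
from h import *
s=snap('side','s6');s=snap('scene','sc6');s=snap('wrist','w10')
print(s['position'],s['grip_width'],s['q'])
mv(.6265,-.306,.16,-25)
for n,p in [('rim',(.648,-.1,.1795))]: print(proj('s6',p),proj('sc6',p),proj('w10',p))
"
```

```text
[ 0.64843638 -0.09941603  0.25174081] 0.0851495518311395 [-1.90346436e+01  3.28823986e+01  5.51522760e+01  1.90681678e-04
  9.20426901e+01  5.60972487e+00]
shift [-0.3937  0.1334  0.1817] turn [-0.0014  0.0001  0.0029] t 14.75
[364.8 209.4] [383.6 207.8] [317.8 263.6]
```

```bash
python3 -c "
from h import *
f=lambda u,v,z:print(atz('w8',u*.8,v*.8,z))
f(635,85,.01);f(720,174,.01);f(668,85,.03);f(730,140,.03)
print(atz('scene0',468,292,.005),atz('scene0',543,292,.005),atz('side0',436,372,.01),atz('side0',540,372,.01))
"
```

```text
[ 0.7334 -0.2956  0.01  ]
[ 0.782  -0.3939  0.01  ]
[ 0.7476 -0.305   0.03  ]
[ 0.7842 -0.3652  0.03  ]
[ 0.7511 -0.265   0.005 ] [ 0.8713 -0.3714  0.005 ] [ 0.724  -0.3135  0.01  ] [ 0.875  -0.3292  0.01  ]
```

Request:
arm_command --commands '[0,-0.08,0.027,0,0,0,0,0,-0.16,0.054,0,0,0,0,0,-0.24,0.081,0.04,0,0,0,0,-0.31,0.105,0.1,0,0,0,0,-0.392,0.133,0.16,0,0,0,0,-0.392,0.133,0.182,0,0,0,0,-0.392,0.133,0.182,0,0,0,0,-0.392,0.133,0.182,0,0,0]'

```text
time_s: 15.42
position: [0.6263, -0.3056, 0.1587]
tool_rot: [[0.419, 0.908, -0.005], [0.908, -0.419, 0.004], [0.001, -0.006, -1.0]]
ft_force: [1.1, 0.1, 0.2]
grip_width: 0.0428
gripper_force: 0.0
```

```bash
python3 -c "
from h import *
s=snap('wrist','w11')
print(s['position'],s['grip_width'],s['ft_force'])
for p in [(.627,-.3055,.062),(.627,-.3055,.005)]: print(proj('w11',p))
g=cv2.imread('pics/w11.png',0)
x,y=map(int,proj('w11',(.627,-.3055,.03)))
b=(g>150).astype('uint8');n,l,st,ce=cv2.connectedComponentsWithStats(b)
for i in range(1,n):
  if st[i,4]>60: print(st[i],ce[i].round(1))
mv(.627,-.3055,.061,-25)
"
```

```text
[ 0.62630864 -0.30562011  0.1586871 ] 0.04281442929426077 [1.12765035 0.05359207 0.155795  ]
[319.8 249.2]
[320.2 227.6]
[ 110    0  158   66 4402] [174.7  27.1]
[507   0  27  10  72] [519.2   5.2]
[  438    49   202   218 33818] [546.4 153.1]
[475 313  32  40 421] [488.8 329.9]
[465 320  16  19 114] [472.1 328.5]
[304 395  31  16 144] [317.  403.5]
[279 396  22  12  67] [288.1 402.4]
[493 397  17  23 144] [501.  407.6]
[ 17 409  17  14  74] [ 24.7 415.9]
[440 410  36  44 731] [452.7 434.3]
[140 461  34  17 133] [154.4 469.2]
shift [-0.0015  0.0004  0.1998] turn [-0.001  -0.0004  0.0029] t 15.4667
```

Request:
arm_command --commands '[0,0,0,0.06,0,0,0,0,0,0,0.12,0,0,0,0,0,0,0.17,0,0,0,0,0,0,0.195,0,0,0,0,0,0,0.195,0,0,0,1,0,0,0.195,0,0,0,1,0,0,0.195,0,0,0,1,0,0,0.195,0,0,0,1,0,0,0.195,0,0,0,1,0,0,0.195,0,0,0]' --newtons 30

```text
time_s: 16.3
position: [0.6281, -0.3056, 0.0668]
tool_rot: [[0.417, 0.909, 0.003], [0.909, -0.417, -0.002], [-0.0, 0.004, -1.0]]
ft_force: [-1.4, 1.6, 7.6]
grip_width: 0.0146
gripper_force: 29.4
```

```bash
python3 -c "
from h import *
s=snap('wrist','w12')
print(s['position'],s['grip_width'],s['gripper_force'],s['ft_force'])
mv(.648,-.1,.27,-25)
"
```

```text
[ 0.62813883 -0.30563277  0.06678847] 0.014607853433274755 29.44839230971411 [-1.41546426  1.61157314  7.571853  ]
shift [ 0.3902 -0.1339 -0.407 ] turn [0.0016 0.0002 0.003 ] t 16.35
```

Request:
arm_command --commands '[1,0,0,-0.03,0,0,0,1,0,0,-0.1,0,0,0,1,0,0,-0.17,0,0,0,1,0,0,-0.25,0,0,0,1,0,0,-0.33,0,0,0,1,0.02,-0.01,-0.4,0,0,0,1,0.09,-0.03,-0.418,0,0,0,1,0.17,-0.06,-0.418,0,0,0,1,0.25,-0.085,-0.418,0,0,0,1,0.32,-0.11,-0.418,0,0,0,1,0.37,-0.127,-0.418,0,0,0,1,0.39,-0.134,-0.418,0,0,0]'

```text
time_s: 17.35
position: [0.6479, -0.0962, 0.2747]
tool_rot: [[0.414, 0.91, 0.002], [0.91, -0.414, 0.0], [0.001, 0.001, -1.0]]
ft_force: [0.6, -0.1, -0.0]
grip_width: 0.0141
gripper_force: 29.6
```

```bash
python3 -c "
from h import *
s=snap('side','s7');s=snap('scene','sc7');s=snap('wrist','w13')
print(s['position'],s['grip_width'],s['gripper_force'],s['ft_force'])
a=cv2.imread('pics/s7.png')[140:260,300:420];b=cv2.imread('pics/sc7.png')[140:260,325:445];
cv2.imwrite('pics/m9.png',np.hstack([cv2.resize(a,(400,400)),cv2.resize(b,(400,400))]))
x,y,z=s['position']
for n,p in [('rim',(.648,-.1,.1795)),('disc',(x,y,z-.0668)),('flange',(.648,-.1,.1275))]:
  print(n,(proj('s7',p)-[300,140])*10/3,(proj('sc7',p)-[325,140])*10/3+[400,0])
mv(.648,-.1,.207,-25)
"
```

```text
[ 0.64794117 -0.09861444  0.27426467] 0.014362303939860783 29.5838074805215 [ 0.53538261 -0.94551308 -1.14422567]
rim [216.         231.33333333] [595.33333333 226.        ]
disc [217. 178.] [596.66666667 184.33333333]
flange [213.66666667 324.        ] [589.66666667 298.66666667]
shift [ 0.0009 -0.0002  0.1339] turn [0.0005 0.0002 0.0033] t 17.5
```

View pics/m9.png

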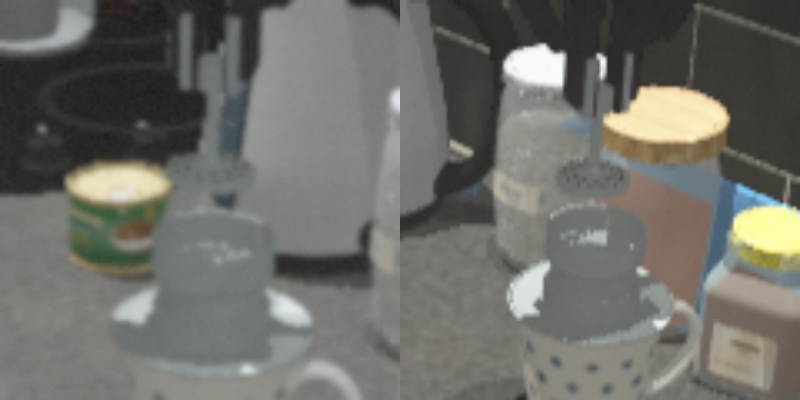

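The chamber is seated level in the dish, with its rim at the predicted pixels. The press hangs straight, about 2 mm toward +y. I'll lower it to just inside the rim first and check.

Request:
arm_command --commands '[1,0,0,0,0,0,0,1,0,0,0.03,0,0,0,1,0,0,0.05,0,0,0,1,0,0,0.06,0,0,0,1,0,0,0.06,0,0,0]'

```text
time_s: 17.92
position: [0.6473, -0.1012, 0.2417]
tool_rot: [[0.418, 0.908, -0.003], [0.908, -0.418, 0.001], [-0.0, -0.003, -1.0]]
ft_force: [0.2, -0.0, 0.1]
grip_width: 0.0144
gripper_force: 29.6
```

```bash
python3 -c "
from h import *
s=env.observe()
print(s['position'],s['grip_width'],s['gripper_force'],s['ft_force'],s['wrist_torque'])
mv(.6483,-.1008,.207,-25)
"
```

```text
[ 0.64732218 -0.10115687  0.24167812] 0.014398093402101955 29.573448380688205 [ 0.16785735 -0.01660968  0.07451706] [0.0485112  0.05529179 0.06044207]
shift [0.0015 0.0017 0.0694] turn [-0.0015  0.0002  0.0023] t 17.9167
```

Request:
arm_command --commands '[1,0.001,0.001,0.01,0,0,0,1,0.001,0.001,0.02,0,0,0,1,0.001,0.001,0.03,0,0,0,1,0.001,0.001,0.038,0,0,0,1,0.001,0.001,0.046,0,0,0,1,0.001,0.001,0.054,0,0,0,1,0.001,0.001,0.062,0,0,0,1,0.001,0.001,0.066,0,0,0,1,0.001,0.001,0.066,0,0,0]'

```text
time_s: 18.67
position: [0.6484, -0.1, 0.2099]
tool_rot: [[0.417, 0.909, -0.0], [0.909, -0.417, 0.0], [-0.0, -0.0, -1.0]]
ft_force: [1.3, 0.6, -0.8]
grip_width: 0.0145
gripper_force: 29.5
```

```bash
python3 -c "
from h import *
s=env.observe()
print(s['position'],s['grip_width'],s['ft_force'],s['wrist_torque'],s['tool_rot'])
"
```

```text
[ 0.64844631 -0.09996938  0.20987215] 0.014477094524678692 [ 1.27087501  0.58845362 -0.80411954] [-0.09651904 -0.0846331   0.0091128 ] [[ 4.17000536e-01  9.08906141e-01 -4.22827871e-04]
 [ 9.08906239e-01 -4.17000515e-01  1.41571109e-04]
 [-4.76445891e-05 -4.43346118e-04 -9.99999901e-01]]
```

Request:
arm_command --commands '[1,0,0,0.004,0,0,0,1,0,0,0.008,0,0,0,1,0,0,0.008,0,0,0]'

```text
time_s: 18.92
position: [0.6485, -0.1, 0.2062]
tool_rot: [[0.417, 0.909, 0.0], [0.909, -0.417, -0.0], [0.0, 0.0, -1.0]]
ft_force: [0.7, -0.7, -1.2]
grip_width: 0.014
gripper_force: 29.6
```

Request:
arm_command --commands '[1,0,0,0.004,0,0,0,1,0,0,0.007,0,0,0,1,0,0,0.007,0,0,0]'

```text
time_s: 19.17
position: [0.6491, -0.1001, 0.2055]
tool_rot: [[0.417, 0.909, 0.004], [0.909, -0.417, -0.001], [0.0, 0.004, -1.0]]
ft_force: [-2.8, 0.5, 12.1]
grip_width: 0.0143
gripper_force: 30.7
```

Contact at the expected seated height (12 N). Releasing and rising.

Request:
arm_command --commands '[1,0,0,-0.003,0,0,0,0.4,0,0,-0.003,0,0,0,0.4,0,0,-0.003,0,0,0,0.4,0,0,-0.003,0,0,0,0.3,0,0,-0.01,0,0,0,0.3,0,0,-0.04,0,0,0,0.3,0,0,-0.1,0,0,0,0.3,0,0,-0.14,0,0,0,0.3,0,0,-0.14,0,0,0]'

```text
time_s: 19.92
position: [0.6495, -0.1003, 0.2778]
tool_rot: [[0.417, 0.909, 0.008], [0.909, -0.417, -0.003], [0.001, 0.008, -1.0]]
ft_force: [1.1, -0.4, 0.8]
grip_width: 0.0296
gripper_force: 0.0
```

```bash
python3 -c "
from h import *
s=snap('side','s8');s=snap('scene','sc8')
print(s['position'],s['grip_width'],s['ft_force'])
# press knob top predicted when seated
for f in('s8','sc8'):
  print(f,'knob top',proj(f,(.6485,-.1,.2015)),'rim',proj(f,(.648,-.1,.1795)))
mv(.466,.283,.22,-25)
"
```

```text
[ 0.64899514 -0.1000941   0.27518167] 0.02987973876820873 [-0.37852852  0.26121975 -0.6186955 ]
s8 knob top [365.4 197.1] rim [364.8 209.4]
sc8 knob top [384.5 198.1] rim [383.6 207.8]
shift [ 0.544  -0.6513  0.1058] turn [ 0.0004 -0.      0.003 ] t 20.0167
```

Request:
arm_command --commands '[0,0.545,-0.651,0.1,0,0,0,0,0.545,-0.651,0.1,0,0,0,0,0.545,-0.651,0.1,0,0,0,0,0.545,-0.651,0.1,0,0,0,0,0.545,-0.651,0.1,0,0,0,0,0.545,-0.651,0.1,0,0,0,0,0.545,-0.651,0.1,0,0,0,0,0.545,-0.651,0.1,0,0,0,0,0.545,-0.651,0.1,0,0,0,0,0.545,-0.651,0.1,0,0,0,0,0.545,-0.651,0.1,0,0,0,0,0.545,-0.651,0.1,0,0,0]'

```text
time_s: 21.02
position: [0.4641, 0.2856, 0.2213]
tool_rot: [[0.413, 0.911, -0.003], [0.911, -0.413, -0.001], [-0.002, -0.003, -1.0]]
ft_force: [-0.0, -0.7, 0.2]
grip_width: 0.043
gripper_force: 0.0
```

```bash
python3 -c "
from h import *
s=snap('wrist','w14');p=s['position'];print(p,s['ft_force'],s['q'])
g=cv2.cvtColor(cv2.imread('pics/w14.png'),cv2.COLOR_BGR2GRAY)
u,v=map(int,proj('w14',(.466,.283,.068)));u2,v2=map(int,proj('w14',(.466,.283,0)));print(u,v,u2,v2)
a=g[v-50:v+51:4,u-80:u+81:5]
for r,row in zip(range(v-50,v+51,4),a): print(r,' '.join('%3d'%x for x in row))
print(u-80)
mv(.466,.283,.065,-25)
"
```

```text
[0.46408592 0.28557385 0.22130384] [-0.0489181  -0.69750286  0.20451247] [1.91449161e+01 2.26750673e+01 7.79443399e+01 1.91530914e-02
 7.95704661e+01 4.35438780e+01]
322 229 322 211
179 106 115  99 111  99 112 100 115 111 113 114 218 212 210 210 208 200 194 193 192 187 179 112 105  98 107 109  98 115 131 125 115 118
183 113 118 111 107 110 109 101  95 114 109 202 215 216 215 222 142 132 131 202 188 190 179 148 116 103 104 101 108 127 127 124 111 116
187 113 107 102 102 110 114 103 125 111 115 215 213 214 140 143 146 145 138 121 103 187 181 179 110 111 112 101 113 111 134 123 123 120
191 100 117 115 101 113 112 113 110 122 229 216 216 140 161 225 229 229 226 202 132 110 154 172 175 112 105 107 110 103 105 121 121 125
195 132 102 109 118 119 108 118 108 106 221 220 147 168 234 235 236 230 224 221 222 128 105 111 179 104 110 110 110 127 124 124 138 114
199 126 119 121 100 110 114 104 109 130 217 222 168 235 239 240 239 236 227 224 220 216 121 114 172 109 123 107 102 134 134 117 119 118
203 114 116 112 109 104 114 109 113 222 216 198 233 238 242 244 240 237 228 225 218 214 226 113 180 16
[... 1994 characters left out ...]
122 134 131 118 125 115 125 116 121 115  71  74  77  85  72  83  76  73  76  76
267  91 108 112 122 103 112 104  99 121  99 108 103 114 133 115 117 116 130 158 127 121 117  82  83  81  73  73  73  70  69  73  72  69
271  96 106 108 104 103 122 109 112 102 108 115 100 130 120 141 125 126 138 118 129 118 127  80  76  73  80  74  75  73  80  72  67  71
275  97 108 111 112 107 110 105 110 108 115  96 129 111 126 135 122 122 119 126 128 119  74  80  78  82  72  69  86  73  70  79  86  64
279 103  97 103 108 105 109 112 101 116 100 117 120 116 123 127 129 121 130 117 119  70  75  75  70  78  77  79  79  83  70  73 136  71
242
shift [-0.0008  0.0026  0.3134] turn [-0.0008  0.0009  0.0041] t 21.0667
```

The lid knob sits exactly at the predicted pixel (322,229). Descending to grasp.

Request:
arm_command --commands '[0,-0.001,0.002,0.07,0,0,0,0,-0.001,0.002,0.14,0,0,0,0,-0.001,0.002,0.21,0,0,0,0,-0.001,0.002,0.26,0,0,0,0,-0.001,0.002,0.3,0,0,0,0,-0.001,0.002,0.312,0,0,0,0,-0.001,0.002,0.312,0,0,0,1,-0.001,0.002,0.312,0,0,0,1,-0.001,0.002,0.312,0,0,0,1,-0.001,0.002,0.312,0,0,0,1,-0.001,0.002,0.312,0,0,0,1,-0.001,0.002,0.312,0,0,0]' --newtons 35

```text
time_s: 22.07
position: [0.4678, 0.2825, 0.0683]
tool_rot: [[0.417, 0.909, 0.003], [0.909, -0.417, 0.0], [0.002, 0.003, -1.0]]
ft_force: [0.6, -2.5, 7.0]
grip_width: 0.0141
gripper_force: 34.6
```

```bash
python3 -c "
from h import *
s=env.observe()
print(s['position'],s['grip_width'],s['gripper_force'],s['ft_force'])
mv(.648,-.1,.30,-25)
"
```

```text
[0.46783798 0.28254379 0.06831797] 0.014078168982832116 34.59082998713711 [ 0.5818856  -2.50452533  7.02001134]
shift [-0.5445  0.6477 -0.4626] turn [ 0.0013 -0.0008  0.003 ] t 22.0667
```

Request:
arm_command --commands '[1,0,0,-0.03,0,0,0,1,0,0,-0.09,0,0,0,1,0,0,-0.16,0,0,0,1,0,0,-0.23,0,0,0,1,0,0,-0.3,0,0,0,1,-0.02,0.024,-0.37,0,0,0,1,-0.06,0.071,-0.43,0,0,0,1,-0.1,0.119,-0.475,0,0,0,1,-0.15,0.178,-0.475,0,0,0,1,-0.2,0.238,-0.475,0,0,0,1,-0.25,0.297,-0.475,0,0,0,1,-0.27,0.321,-0.475,0,0,0]'

```text
time_s: 23.07
position: [0.5577, 0.0891, 0.3045]
tool_rot: [[0.42, 0.908, 0.001], [0.908, -0.42, -0.001], [-0.001, 0.001, -1.0]]
ft_force: [-0.4, 0.3, -0.9]
grip_width: 0.0147
gripper_force: 34.4
```

Request:
arm_command --commands '[1,-0.04,0.048,0,0,0,0,1,-0.08,0.095,0,0,0,0,1,-0.12,0.143,0,0,0,0,1,-0.16,0.19,0,0,0,0,1,-0.2,0.238,0,0,0,0,1,-0.23,0.274,0,0,0,0,1,-0.255,0.304,0,0,0,0,1,-0.27,0.321,0,0,0,0,1,-0.274,0.327,0,0,0,0,1,-0.274,0.327,0,0,0,0,1,-0.274,0.327,0,0,0,0]'

```text
time_s: 23.98
position: [0.6478, -0.0988, 0.3046]
tool_rot: [[0.416, 0.909, 0.0], [0.909, -0.416, 0.0], [0.0, -0.0, -1.0]]
ft_force: [-0.6, 0.8, -0.6]
grip_width: 0.0143
gripper_force: 34.4
```

```bash
python3 -c "
from h import *
s=snap('scene','sc9');s=snap('side','s9');s=env.observe()
print(s['position'],s['grip_width'],s['gripper_force'],s['ft_force'],s['q'])
x,y,z=s['position'];e=z-.0683
for f,b in(('s9','s0'),('sc9','sc0')):
  g=cv2.cvtColor(cv2.imread(f'pics/{f}.png'),cv2.COLOR_BGR2GRAY)
  r=proj(f,(x,y,e));print(f,'edge',r,'press knob',proj(f,(.6485,-.1,.2015)),'rim',proj(f,(.648,-.1,.1795)))
  u,v=map(int,r)
  for k in range(-30,50,3): print(v+k,' '.join('%3d'%t for t in g[v+k,u-36:u+37:3]))
  print(u-36)
mv(.6485,-.1,.24,-25)
"
```

```text
[ 0.64772629 -0.09852699  0.30480994] 0.014303879501273247 34.42908615397755 [-0.65085456  0.53050735 -0.8058424 ] [-1.89837317e+01  3.16147069e+01  4.89629015e+01  8.99614228e-03
  9.94059918e+01  5.58544396e+00]
s9 edge [365.4 176.7] press knob [365.4 197.1] rim [364.8 209.4]
146  50  46  34  36  30  27  32  41  68 106  37  32  34  87 108  96 148 147 142 140 139 138 135 134 132
149  35  42  35  34  30  39  38  50  50  62  42  42  35  90 116 152 151 147 145 142 141 136 136 135 133
152  45  46  49  50  50  44  37  45  64  90  98  37  40  95 129 144 151 148 144 141 140 138 135 134 132
155  34  38  36  33  30  36  69 114 111 114 105  54  48  76 112 111 115 128 145 139 139 137 136 135 134
158  40  40  43  44  41  46  99 111 111 142 115 112 113 112 114 114 111 110 140 139 140 139 137 134 133
161  47  41  35  38  40  41 108 114 132 197 160 126 115 115 116 118 116 113 131 140 139 137 135 133 134
164  39  34  37  36  32  57 112 114 119 136 135 136 129 121 120 115 117 115 129 142 140 136 135 134 133
167  32  41  36  40  32  56 112 112 115 123 122 120 121 120 121 118 116 113 136 139 140 139 1
[... 4241 characters left out ...]
215 129 108 108 130 130 127 127 109 113 115 118 115 114 117 116 117 112 119 119 118 117 116 116 115  94
218 118 117 107  93 113 129 135 181 113 114 118 120 118 117 117 117 111 121 119 119 118 116 114  98 115
221 121 121 117 102  79 195 231 157 106 114 119 117 118 119 118 112 114 117 119 119 116 117 112  98 193
224 119 123 130 117 217 229 227 111 109 110 112 111 108 109 112 112 111 113 117 120 118 114 113 196 182
227 122 130 119 182 227 227 227 107 111 111 112 112 115 115 115 114 110 153 156 133 117 116 120 156 156
230 122 120 119 175 226 226 225 140 112 113 114 117 117 117 114 114 109 112 151 156 180 115 107 111 110
348
shift [-0.0021  0.0026  0.1296] turn [ 0.0001 -0.0001  0.0036] t 24.0833
```

The lid hangs level and centred within 2 mm. Lowering it onto the rim.

Request:
arm_command --commands '[1,0,0.004,0.03,0,0,0,1,0,0.004,0.06,0,0,0,1,0,0.004,0.085,0,0,0,1,0,0.004,0.1,0,0,0,1,0,0.004,0.112,0,0,0,1,0,0.004,0.12,0,0,0,1,0,0.004,0.125,0,0,0,1,0,0.004,0.125,0,0,0]'

```text
time_s: 24.75
position: [0.6498, -0.1005, 0.2419]
tool_rot: [[0.417, 0.909, 0.0], [0.909, -0.417, -0.0], [-0.0, 0.0, -1.0]]
ft_force: [-0.8, -0.2, 0.0]
grip_width: 0.0144
gripper_force: 34.4
```

Request:
arm_command --commands '[1,0,0,0.003,0,0,0,1,0,0,0.006,0,0,0,1,0,0,0.006,0,0,0]'

```text
time_s: 25.0
position: [0.6502, -0.1007, 0.2402]
tool_rot: [[0.417, 0.909, 0.002], [0.909, -0.417, -0.001], [0.0, 0.002, -1.0]]
ft_force: [-0.6, -0.3, 4.0]
grip_width: 0.0149
gripper_force: 34.9
```

Contact at the expected height. Releasing and rising.

Request:
arm_command --commands '[1,0,0,0.006,0,0,0,0.4,0,0,0.005,0,0,0,0.4,0,0,0.005,0,0,0,0.4,0,0,0.005,0,0,0,0.2,0,0,0.005,0,0,0,0.2,0,0,-0.02,0,0,0,0.2,0,0,-0.06,0,0,0,0.2,0,0,-0.12,0,0,0,0.2,0,0,-0.15,0,0,0,0.2,0,0,-0.15,0,0,0]'

```text
time_s: 25.83
position: [0.6505, -0.1008, 0.3177]
tool_rot: [[0.417, 0.909, 0.006], [0.909, -0.417, -0.002], [0.001, 0.007, -1.0]]
ft_force: [0.5, 0.7, -0.1]
grip_width: 0.0342
gripper_force: 0.0
```

```bash
python3 -c "
from h import *
s=snap('scene','sc10');s=snap('side','s10');s=env.observe()
print(s['position'],s['grip_width'],s['ft_force'])
for f in('s10','sc10'):
  g=cv2.cvtColor(cv2.imread(f'pics/{f}.png'),cv2.COLOR_BGR2GRAY)
  r=proj(f,(.648,-.1,.1715));print(f,'edge',r,'knobtop',proj(f,(.648,-.1,.2395)))
  u,v=map(int,r)
  for k in range(-48,20,3): print(v+k,' '.join('%3d'%t for t in g[v+k,u-36:u+37:3]))
  print(u-36)
"
```

```text
[ 0.64980905 -0.10058442  0.31345466] 0.034221365620143364 [ 0.38302856 -0.09519534 -0.96751845]
s10 edge [364.7 213.7] knobtop [365.7 175.3]
165  35  34  39  34  40  37  38  35  30  35  36  33 138 132  76  73 138 146 144 138 138 136 133 134 132
168  33  34  37  37  34  37  35  36  38  38  40  43 153 114  89  70 146 145 144 142 139 137 133 135 133
171  38  36  40  38  42  35  41  35  37  33  37  52 153  94  76  70 147 147 143 139 140 137 134 132 131
174  40  36  40  35  40  36  33  39  38  32  36  78 127  65  70  84 145 142 141 138 137 137 133 135 134
177  44  43  37  44  57  95  43  41  45  49  50  78  36  40  37  92 148 148 140 140 137 134 133 132 132
180  36  36  39  39  56  55  58  48  41  41  41  61  36  38  45 117 147 145 140 139 137 134 134 134 133
183  37  40  36  37  44  43  47  41  41  36  43  96  34  37  41 130 144 142 140 139 136 137 134 133 129
186  37  40  43  48  46  41  42  41  43  41  43 111  40  40  45 138 145 143 139 138 134 131 133 130 129
189 114 128 133 140 140 116  97  51  44  73  85 112  43  39 101 145 141 140 138 136 136 133 132 132 127
192 208 215 218 224 22
[... 3179 characters left out ...]
 117 119 120 119 119 121 120 122 120 117 117 113 114 116 116 115 113  95
214 123 126 106 130 135 128 125 120 118 120 122 121 123 124 122 120 118 119 115 117 118 115 115 113  97
217 117 116 109  94 124 131 142 124 116 122 123 124 122 123 122 121 118 118 117 117 118 117 115 119  96
220 122 117 118 106  83 103 204 229 109 118 117 117 121 121 119 119 114 132 119 119 118 119 113 113 173
223 117 125 123 115 163 228 228 143 108 109 109 116 112 114 114 110 110 114 141 119 118 117 115 113 191
226 119 127 126 117 223 226 228 143 108 111 112 114 114 116 116 114 107 114 157 146 118 116 116 165 168
229 123 121 123 125 226 226 224 141 111 112 114 114 113 114 112 114 111 110 151 155 137 117 112 133 117
347
```

The lid edge and knob are at the predicted seated pixels, level, and the gripper is clear. Handing in.

```bash
python3 -c "
from rig import env
print(env.close_job())"
```

```text
the job is handed in; nothing more can be done
None
```

I handed the job in at about 26 s. The mug stands on the weighing plate with dish, chamber, press and lid stacked on it, all released. The hand-in gave no verdict; contact heights and camera checks showed the stack seated and the arm clear, and I never touched the tin or the pot.

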